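# Rack the horn blank and lock the keeper bar

## Task

Take the honey-coloured horn plate off its sloped rest and stand it upright on its short thin edge in the empty slot of the drying rack, fully down. Then swing the rack's metal keeper bar over the plates until it lies against the stop of its catch, and after that swing the red hook down over the end of the bar until it lies flat. Leave the two dark plates in their slots and do not disturb the wheel and the spoon on the bench.

Things in the scene. Friction and masses are not known exactly. Their poses are not given: they have to be found in the camera images.
- blank: honey-coloured horn plate, 10 x 90 x 110 mm (its x, y, z), 130 g, the same either way up and either face out; origin at its centre. At the start it leans on the rest with its z axis pointing up the slope (55 degrees above level, away from the robot) and its x axis normal to the slope, up and towards the robot; its top 50 mm overhang the rest's board freely on both faces
- rest: fixed dark wooden sloped rest; origin on the bench under it. Base 90 x 110 x 12 mm centred 15 mm along its x; a board 100 mm wide and 60 mm long falls at 55 degrees towards its +x (the robot) and ends in a 16 mm lip; highest point of the bare board 65 mm
- rack: fixed wooden drying rack; origin on the bench at its centre. Block 166 (x) x 126 (y) x 40 mm high with three slots, at x = -48, 0 and +48 mm, running along y: 14 mm wide, 96 long, 32 deep (floor 8 mm above the bench), mouths chamfered 4 mm. Plates in it reach 118 mm. Posts 30 mm thick (x), 124 mm high: at x = +108 (bar pivot, 50 mm wide) and x = -108 (catch)
- catch (a point): centre of the top of the near post (124 mm up, y from -25 to +65 mm in the rack's frame), where the bar's end lies when closed; a 17 mm high stop stands 12 mm to its +y side
- slot_liner: thin green strip (12 x 92 x 1 mm, look only) on the floor of the empty slot, which may be any of the three; origin at the slot floor's centre, axes as the rack's
- plate_a: dark horn plate 10 x 90 x 110 mm standing in another slot; origin at its centre; leave it there
- plate_b: second dark horn plate, same size, in the remaining slot; origin at its centre; leave it there
- bar (a joint): angle of the keeper bar about its upright pivot (rad): 0 closed, along the rack over the plates and against the catch's stop; positive swung out to the rack's -y side (about 1.1 to 1.6 at the start). Stiff enough to stay where it is left
- bar_hinge (a point): pivot of the bar, on the far post, at the bar's underside (126 mm up). The flat bar is 20 mm wide, 14 mm thick (126 to 140 mm above the bench) and reaches 222 mm from the pivot
- bar_pin (a point): top centre of the black upright handle pin on the bar: 14 mm diameter, 40 mm tall (140 to 180 mm above the bench), 115 mm from the pivot
- hook (a joint): angle of the red hook about its level hinge, which runs along the rack's x (rad): 0 closed, lying flat to the rack's -y over the bar's end; positive lifted up and over to the +y side (pi/2 straight up; about 1.7 to 2.2 at the start). Stays where it is left
- hook_hinge (a point): hinge axis of the hook, over the near post, 148 mm above the bench, 50 mm to the +y side of the bar's closed centre line
- hook_tip (a point): outer end of the hook's arm, 72 mm from its hinge; the arm is 16 mm wide and 8 mm thick, with a nose 20 mm long turned down at the end
- wheel: maroon abrasive wheel, 100 mm diameter, 14 mm thick, lying on the bench; origin under its centre; leave alone
- spoon: dark horn spoon 160 mm long lying on the bench; leave alone
Things that resemble listed ones, but are neither listed nor needed, are in the scene too. Of the things like the blank, leave any that is blue or turquoise; of the rest the smaller one is meant.

How it is judged:
By the outcome, as a careful person would: the job done as asked, in the order asked, and still so for the second after the job is handed in, with the robot touching nothing.
It also fails if it takes over 61 s, if anything falls off the work surface, if the arm or the gripper's body presses on something with over 40 N, if the wrist force passes 120 N, or if a joint passes its speed limit or range.

## Robot

A 6-joint arm with a two-finger parallel gripper is mounted at the origin on the work surface. World frame = base frame: x ahead of the robot, y to its left, z up, the work surface at z = 0. Lengths are in mm, angles in rad, forces in N, time in s.
With the tool pointing down it reaches from about 300 to 950 mm from the base axis. Payload 3.1 kg.
Tool frame: the origin (TCP) lies between the finger pads; the fingertips stand robot.finger_overhang ahead of it and the grasp point (between the pads) lies 8 mm behind it (robot.finger_overhang is the distance from the TCP to the fingertips, in mm); z points along the fingers, y is the line along which they close (so a half turn about z gives the same grasp; the last joint's range is limited). The gripper opens to 85 mm and grips with 20 to 120 N. Pads are 22 mm wide; open, the fingers measure 114 mm over their backs; the gripper's body (76 mm by 85 mm) begins 54 mm behind the grasp point. The pads swing forward as they close: fully open they stand 13 mm farther back than shut.
Start: joints at [-1.407, 0.308, 1.634, -0, 1.2, -0.07], TCP at [144.77, -608.008, 242.272] pointing down, gripper open.
Joint ranges: [-3.06, 3.06], [-0.79, 1.96], [0.05, 2.63], [-1.19, 4.34], [0.05, 2.64], [-2.94, 2.94]. Speed limits (rad/s): [2.79, 2.79, 3.14, 3.14, 3.14, 3.14].

## Interface

Orientations are given as a unit quaternion [x, y, z, w].
In Python, from station import robot, eyes, close_job gives the robot as it stands. The module is installed in compiled form; this text tells all that it offers.
- The arm moves only by the tool carry_out, never from a script. Its argument "series" is a list of rows, each an object with "grip": the closure, from 0 (fully open) to 1 (shut); "xyz": the shift along the tool's x, y, z in m, a list of three; "delta_rot": the turn, a rotation vector about the tool's x, y, z in degrees, a list of three. A call has 1 to 20 rows; each row is the pose to reach, as a shift and turn from the pose commanded when the call began, along the tool's axes at that moment; what a row does not reach only later rows make up. A row lasts 1/8 s, in which the tool goes at most 62.5 mm and 10.7 degrees, less where a joint would pass 70% of its speed; a pose out of reach is approached as far as the arm can. A call with a gripper value outside its range is refused whole. The fingers move at their own pace and stop on an object; "grip_force" is the grip in N (left out, the last holds). Time passes only in rows, so rows that repeat a pose let the fingers close. It gives the time, the measured TCP pose, the force, the opening and the grip force at its end, in the units of the state.
- robot.state(): the state, without advancing time (a new reading comes with each control period).
- eyes.capture(name): name is "side" or "top" or "wrist"; returns a dict with "frame" (420x560x3 uint8, red, green, blue), "depth" (420x560 float32, mm along the optical axis (not along the pixel's ray), 0 where there is no reading), "K" (3x3 intrinsics, pixels), "k1" (the pictures are not rectified: a ray, as slopes to the right and down, at radius r is drawn at 1 + k1 r^2 times it, then the intrinsics apply), "position" and "orientation" of the camera in the world; the wrist camera has in their place "mount" (4x4, takes a point from camera to tool coordinates, whose origin is the TCP and whose axes are the flange's). Camera axes: x right, y up, looking along -z (the intrinsics and any distortion apply to the point x, -y, -z); pixel columns grow to the right and rows downward; lengths in mm; the calibration is good to about 2 mm. A picture is of the moment at which its call begins: read the wrist's pose just before it.
- close_job(): hands the job in; it is judged then, once.
The state is a dict: "time": time; "joint_positions": joint angles; "qd": joint speeds; "tau": joint torques, N m; "position": TCP position; "ee_rot": TCP orientation; "wrist_force": force on the tool from outside, world axes, zero at the start; "wrist_torque": the same for the moment, N m; "grip_width": opening from 0.0 (shut) to 1.0 (fully open); "grip_force": force on a finger pad.
Only numpy, scipy, OpenCV 4.12 (cv2) and the standard library are available. Lean on these libraries where they do the work, as an engineer would, in place of code of your own. Each camera call takes 0.05 s, during which the arm holds its last target. There are 200 camera calls.

## Working session

There is one attempt and no reset: what is moved stays moved. The work goes in short steps, Python scripts to look and compute and a tool call to move; the robot and the scene stay as the last step left them, time stands still between calls to the robot, and variables do not carry over. Pictures are saved under pics/ and viewed, at most 10 in all, crops included, and the job is handed in when it is done.

Besides the shell and the picture viewer there is one more tool, called after ">>>" as name(argument=value, ...) on one line, values as JSON. carry_out: Moves the arm, as the interface text tells. Its arguments: {"type":"object","properties":{"series":{"type":"array","items":{"type":"object","properties":{"grip":{"type":"number"},"xyz":{"type":"array","items":{"type":"number"}},"delta_rot":{"type":"array","items":{"type":"number"}}}}},"grip_force":{"type":"number"}},"required":["series"]}

```bash
mkdir -p pics; cat > h.py <<'E'
import numpy as np, cv2, pickle
from scipy.spatial.transform import Rotation as R
from station import robot, eyes
def cap(n):
    s=robot.state(); c=eyes.capture(n); c['s']=s
    if 'mount' in c:
        T=np.eye(4);T[:3,:3]=R.from_quat(s['ee_rot']).as_matrix();T[:3,3]=s['position']
        M=T@np.array(c['mount']); c['P']=M[:3,3];c['Rm']=M[:3,:3]
    else:
        o=np.array(c['orientation']); c['Rm']=R.from_quat(o).as_matrix() if o.size==4 else o; c['P']=np.array(c['position'])
    return c
def save(c,f): cv2.imwrite('pics/'+f,cv2.cvtColor(c['frame'],cv2.COLOR_RGB2BGR))
def slopes(c,uv):
    uv=np.atleast_2d(np.float64(uv)).reshape(-1,1,2)
    return cv2.undistortPoints(uv,np.array(c['K']),np.array([c['k1'],0,0,0,0.])).reshape(-1,2)
def rays(c,uv):
    s=slopes(c,uv); d=np.c_[s[:,0],-s[:,1],-np.ones(len(s))]
    return d@c['Rm'].T
def onz(c,uv,z):
    d=rays(c,uv); return c['P']+d*((z-c['P'][2])/d[:,2])[:,None]
def ondepth(c,uv):
    uv=np.atleast_2d(uv); d=rays(c,uv); z=np.array([c['depth'][int(round(v)),int(round(u))] for u,v in uv])
    return c['P']+d*z[:,None]
def cloud(c):
    v,u=np.mgrid[0:420,0:560]; uv=np.c_[u.ravel(),v.ravel()]
    return (c['P']+rays(c,uv)*c['depth'].reshape(-1,1)).reshape(420,560,3)
E
python3 - <<'E'
from h import *
for n in ('top','side'):
    c=cap(n); save(c,n+'1.png'); pickle.dump(c,open(n+'.pkl','wb')); print(n,c['P'],c['Rm'].round(3).tolist(),c['K'],c['k1'])
print(robot.finger_overhang, robot.state())
E
```

```text
top [ 263.77451658   51.50554514 1444.61229935] [[0.049, 0.977, -0.206], [-0.999, 0.049, -0.009], [0.002, 0.206, 0.978]] [[465.6866814    0.         280.5650251 ]
 [  0.         465.6866814  207.50859478]
 [  0.           0.           1.        ]] -0.1330037516296784
side [1206.71824511 1099.92022421 1000.25080595] [[-0.833, -0.336, 0.44], [0.553, -0.473, 0.686], [-0.022, 0.815, 0.579]] [[475.06929376   0.         276.30643962]
 [  0.         475.06929376 216.33331372]
 [  0.           0.           1.        ]] -0.034821825010667086
11.0 {'time': 0.1, 'joint_positions': array([-1.40671349e+00,  3.08913400e-01,  1.63505575e+00, -2.64034405e-06,
        1.19970922e+00, -6.96536435e-02]), 'qd': array([-0.00175184, -0.00012473, -0.0041881 ,  0.00049778,  0.00072501,
       -0.00060188]), 'tau': array([-1.34025881e-04, -4.16407228e+01, -2.77644646e+01, -1.26709328e-04,
        4.02722202e-03,  9.73451250e-06]), 'position': array([ 144.6413513 , -607.29017198,  241.16638963]), 'ee_rot': array([ 9.93178080e-01,  1.16602802e-01, -5.04482791e-05, -1.04163794e-03]), 'wrist_force': array([ 1.40739217,  0.87430029, -0.09498673]), 'wrist_torque': array([ 0.05863663, -0.07482609, -0.02779063]), 'grip_force': 0.0, 'grip_width': 1.000644238663411}
```

View pics/top1.png

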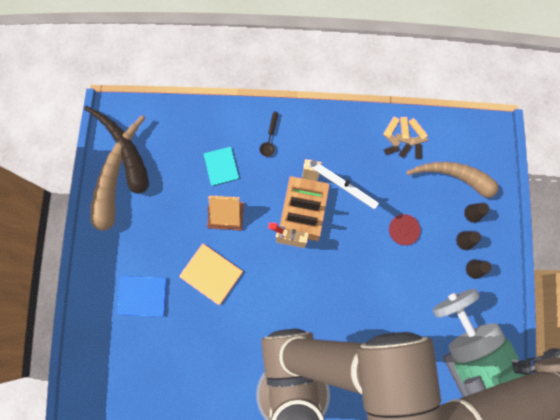

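View pics/side1.png

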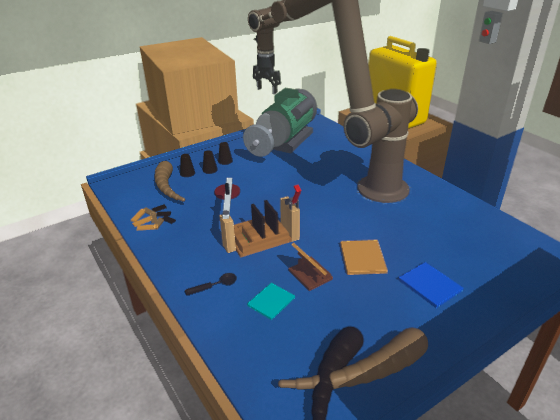

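The top view shows three plates that could be the blank. The orange one leaning on the dark rest is at (226,212). A larger yellow plate lies flat at (211,273), and a turquoise one at (221,166). There is also a blue one at (142,296). The blank is the one on the rest: it is the smaller of those that are not blue or turquoise. The rack is at (305,205) with its green liner in the far slot (308,193). The bar is swung to the right (345,185), the hook is at (275,228), the wheel at (405,230) and the spoon at (270,135).

```bash
python3 - <<'E'
from h import *
c=pickle.load(open('top.pkl','rb'));s=pickle.load(open('side.pkl','rb'))
a=cv2.resize(c['frame'][140:300,170:390],None,fx=3.6,fy=3.6,interpolation=cv2.INTER_CUBIC)
cv2.imwrite('pics/crop1.png',a[:,:,::-1])
a=cv2.resize(s['frame'][165:305,195:395],None,fx=4,fy=4,interpolation=cv2.INTER_CUBIC)
cv2.imwrite('pics/crop2.png',a[:,:,::-1])
X=cloud(c); hsv=cv2.cvtColor(c['frame'],cv2.COLOR_RGB2HSV)
roi=np.zeros((420,560),bool); roi[145:255,255:390]=1
H,S,V=[hsv[...,i].astype(int) for i in range(3)]
def rect(m,n,z=None):
    p=X[m]; print(n,m.sum(),'mean',p.mean(0).round(1),'zrange',np.percentile(p[:,2],[2,50,98]).round(1))
    (cx,cy),(w,h),an=cv2.minAreaRect(np.float32(p[:,:2])); print('  rect',round(cx,1),round(cy,1),round(w,1),round(h,1),round(an,1))
white=roi&(S<50)&(V>150); rect(white,'bar')
z=X[...,2]
rect(roi&(z>110)&(z<121)&(V<70),'dark plates')
rect(roi&(z>30)&(z<48)&(H>5)&(H<25)&(S>100),'block top')
rect(roi&(H>45)&(H<80)&(S>80),'green')
rect(roi&((H<5)|(H>174))&(S>150)&(np.arange(560)<300)[None],'red hook')
rect(roi&(z>119)&(z<128)&(H>8)&(H<25)&(S>60)&(np.arange(420)<185)[:,None],'far post')
rect(roi&(z>119)&(z<128)&(H>8)&(H<25)&(S>60)&(np.arange(420)>215)[:,None],'near post')
r2=np.zeros_like(roi); r2[185:242,195:250]=1
rect(r2&(H>8)&(H<25)&(S>120)&(V>150),'blank')
m=r2&(H>8)&(H<25)&(S>120)&(V>150); p=X[m]; 
u,sv,vt=np.linalg.svd(p-p.mean(0),full_matrices=False); print(vt.round(3),sv)
E
```

```text
bar 703 mean [611.  -95.1 125.2] zrange [ -4.1 137.9 149. ]
  rect 520.0 1.1 267.2 448.8 48.1
dark plates 36 mean [545.4  -6.9 115. ] zrange [110.7 115.2 120.3]
  rect 540.3 -5.7 74.2 50.9 82.5
block top 1352 mean [571.5 -10.8  38.7] zrange [32.1 38.7 45.3]
  rect 574.1 -9.8 122.5 177.4 81.3
green 49 mean [619.2 -19.4   8.5] zrange [ 3.  9. 14.]
  rect 618.5 -17.1 84.1 8.5 83.0
red hook 70 mean [470.7  74.6 197.5] zrange [153.7 210.8 222.8]
  rect 470.6 73.6 36.1 13.4 79.2
far post 42 mean [672.5 -11.  122.7] zrange [119.2 122.2 127.2]
  rect 673.7 -23.1 44.9 26.1 82.0
near post 224 mean [465.4  16.8 123. ] zrange [119.3 122.9 127.5]
  rect 488.2 15.1 101.4 80.2 81.2
blank 847 mean [532.5 233.   68.4] zrange [ 18.8  64.8 111.7]
  rect 407.8 179.7 369.3 110.9 25.0
[[ 0.075  0.133 -0.988]
 [-0.257 -0.955 -0.149]
 [-0.964  0.265 -0.038]] [2133.20084667  774.00425545  662.42764467]
```

View pics/crop1.png

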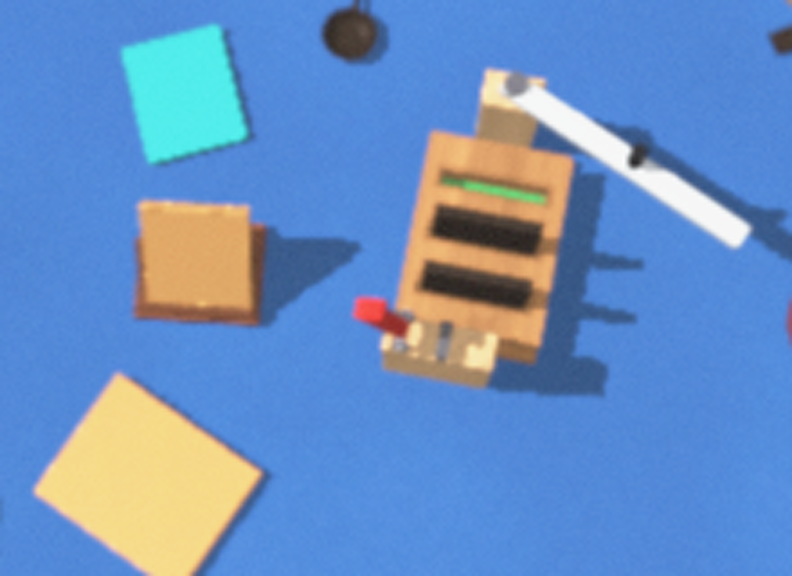

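View pics/crop2.png

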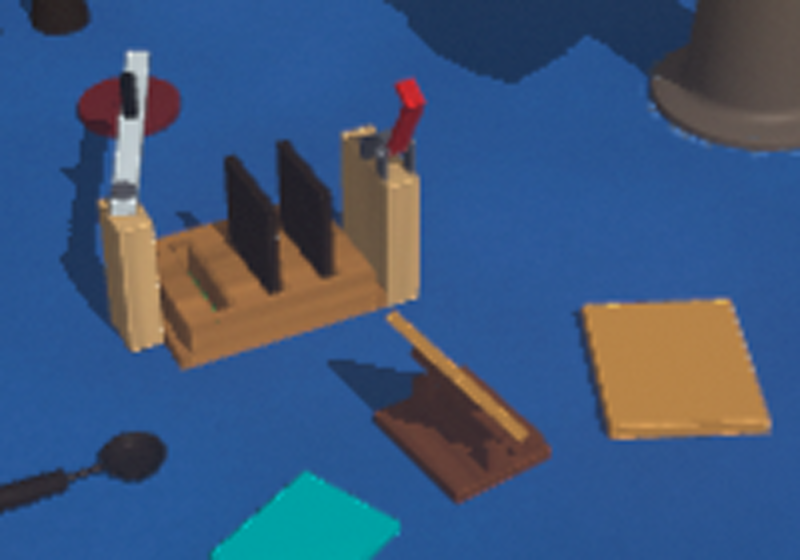

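The top crop confirms the blank: an orange plate leaning on the dark rest, face corners about (140,205), (250,207), (255,310) and (140,310). The rack's near post is at (440,355), the far-post pivot at (517,83), the pin at (638,155), and the bar's end at (740,235). The hook, red tip at (370,308), leans to +y. The side crop shows the blank overhanging at its upper end (393,318), the empty slot at the far post, and the hook tip at (408,90).

```bash
python3 - <<'E'
from h import *
c=pickle.load(open('top.pkl','rb'));s=pickle.load(open('side.pkl','rb'))
X=cloud(c); hsv=cv2.cvtColor(c['frame'],cv2.COLOR_RGB2HSV); H,S,V=[hsv[...,i].astype(int) for i in range(3)]
print('px blank hsv',hsv[212,226],hsv[227,210],hsv[218,241])
m=np.zeros((420,560),np.uint8); m[192:232,200:246]=1
m&=((H>8)&(H<22)&(S>90)&(V>165)).astype(np.uint8)
n,l,st,ce=cv2.connectedComponentsWithStats(m); k=1+st[1:,4].argmax(); m=(l==k).astype(np.uint8); print('blank comp',st[k],ce[k])
e=cv2.erode(m,np.ones((5,5)))>0; p=X[e]
A=np.c_[p[:,:2],np.ones(len(p))]
for _ in range(4):
    co,*_r=np.linalg.lstsq(A,p[:,2],rcond=None); r=p[:,2]-A@co; g=abs(r)<3*np.std(r); p=p[g];A=A[g]
nr=np.array([-co[0],-co[1],1]);nr/=np.linalg.norm(nr); print('face normal',nr.round(3),'resid',r.std(),'yaw',np.degrees(np.arctan2(nr[1],nr[0])),'elev',np.degrees(np.arcsin(nr[2])), 'pt',p.mean(0))
# outline in plane coordinates (of mask contour), assume normal elev 35
yaw=np.arctan2(nr[1],nr[0]); n0=np.array([np.cos(yaw)*.819,np.sin(yaw)*.819,.5736]); P0=p.mean(0)
cn=max(cv2.findContours(m,cv2.RETR_EXTERNAL,cv2.CHAIN_APPROX_NONE)[0],key=len).reshape(-1,2)
d=rays(c,cn); t=((P0-c['P'])@n0)/(d@n0); q=c['P']+d*t[:,None]-P0
zx=np.array([-np.cos(yaw)*.5736,-np.sin(yaw)*.5736,.819]); yx=np.cross(zx,n0)
ab=np.c_[q@yx,q@zx].astype(np.float32); print('plane y range',np.percentile(ab[:,0],[3,97]),'z',ab[:,1].min(),ab[:,1].max(),cv2.minAreaRect(ab), 'zx',zx,'yx',yx)
# side/top triangulation of upper +y corner & lower
def tri(u1,u2):
    a=rays(c,u1)[0];b=rays(s,u2)[0];M=np.c_[a,-b];t=np.linalg.lstsq(M,s['P']-c['P'],rcond=None)[0]
    x1=c['P']+a*t[0];x2=s['P']+b*t[1];return ((x1+x2)/2).round(1),np.linalg.norm(x1-x2).round(1)
f=lambda u,v:(170+(u+.5)/3.6-.5,140+(v+.5)/3.6-.5); g=lambda u,v:(195+(u+.5)/4-.5,165+(v+.5)/4-.5)
print('blank top +y corner',tri(f(139,203),g(391,316)))
print('pin top',tri(f(640,147),g(128,75))); print('hook tip',tri(f(370,308),g(410,92)))
print('pivot',tri(f(517,83),g(124,185)))
for n,uv,z in (('pivot',f(517,84),144),('pin top',f(640,150),180),('bar end L/R',f(751,228),140),('',f(737,248),140)): print(n,onz(c,uv,z).round(1))
for n,uv,z in (('block corners',f(432,132),40),('',f(574,156),40),('',f(537,362),40),('postfar',f(486,70),124),('nearpost',f(383,368),124),('',f(487,386),124),('green',f(440,179),9),('',f(546,198),9)): print(n,onz(c,uv,z).round(1))
E
```

```text
px blank hsv [ 16 137 225] [  7 110 144] [ 10 121 101]
blank comp [209 196  31  31 843] [224.12336892 210.77461447]
face normal [-0.817  0.009  0.576] resid 3.612058893389299 yaw 179.33638368403086 elev 35.19884580895678 pt [535.10812768 233.66510213  68.72461767]
plane y range [-46.14000587  45.94970207] z -61.861042 58.212097 ((-0.4768524169921875, -1.6407012939453125), (121.00607299804688, 91.6129379272461), 88.5627670288086) zx [ 0.57356153 -0.00664345  0.819     ] yx [-0.01157946 -0.9997109   0.        ]
blank top +y corner (array([580.8, 254.4, 153.9]), np.float64(54.3))
pin top (array([ 616.2, -120.9,  182.9]), np.float64(1.4))
hook tip (array([473.5,  81.6, 216.9]), np.float64(0.6))
pivot (array([674.5, -25.3, 149.4]), np.float64(0.1))
pivot [[675.4 -25.7 144. ]]
pin top [[ 615.1 -121.8  180. ]]
bar end L/R [[ 566.2 -218.   140. ]]
 [[ 549.2 -206.8  140. ]]
block corners [[661.   40.5  40. ]]
 [[645.7 -83.6  40. ]]
 [[464.2 -57.3  40. ]]
postfar [[692.5  -0.9 124. ]]
nearpost [[441.4  71.2 124. ]]
 [[431.1 -11.8 124. ]]
green [[627.1  31.3   9. ]]
 [[614.6 -62.8   9. ]]
```

```bash
cat >> h.py <<'E'
def go(p,xax=None,zax=None,Rt=None):
    s=robot.state(); R0=R.from_quat(s['ee_rot'])
    if Rt is None and xax is not None:
        z=np.array(zax,float);z/=np.linalg.norm(z);x=np.array(xax,float);x-=z*(x@z);x/=np.linalg.norm(x)
        Rt=R.from_matrix(np.c_[x,np.cross(z,x),z])
    if Rt is None: Rt=R0
    print('pos',s['position'].round(1),'xyz(m)',(R0.inv().apply(np.array(p)-s['position'])/1000).round(4).tolist(),'rot',np.degrees((R0.inv()*Rt).as_rotvec()).round(1).tolist())
E
python3 - <<'E'
from h import *
go((608,233,400),(.0116,1,0),(-.5736,.0066,-.819))
E
```

```text
pos [ 144.6 -607.3  241.2] xyz(m) [0.6454, -0.7104, -0.1573] rot [29.6, -23.2, -73.4]
```

>>> carry_out(series=[{"xyz": [0.1,-0.08,-0.1],"delta_rot": [0,0,0],"grip": 0.4},{"xyz": [0.1,-0.08,-0.15],"delta_rot": [0,0,-10],"grip": 0.4},{"xyz": [0.645,-0.71,-0.157],"delta_rot": [29.6,-23.2,-73.4],"grip": 0.4},{"xyz": [0.645,-0.71,-0.157],"delta_rot": [29.6,-23.2,-73.4],"grip": 0.4},{"xyz": [0.645,-0.71,-0.157],"delta_rot": [29.6,-23.2,-73.4],"grip": 0.4},{"xyz": [0.645,-0.71,-0.157],"delta_rot": [29.6,-23.2,-73.4],"grip": 0.4},{"xyz": [0.645,-0.71,-0.157],"delta_rot": [29.6,-23.2,-73.4],"grip": 0.4},{"xyz": [0.645,-0.71,-0.157],"delta_rot": [29.6,-23.2,-73.4],"grip": 0.4},{"xyz": [0.645,-0.71,-0.157],"delta_rot": [29.6,-23.2,-73.4],"grip": 0.4},{"xyz": [0.645,-0.71,-0.157],"delta_rot": [29.6,-23.2,-73.4],"grip": 0.4},{"xyz": [0.645,-0.71,-0.157],"delta_rot": [29.6,-23.2,-73.4],"grip": 0.4},{"xyz": [0.645,-0.71,-0.157],"delta_rot": [29.6,-23.2,-73.4],"grip": 0.4},{"xyz": [0.645,-0.71,-0.157],"delta_rot": [29.6,-23.2,-73.4],"grip": 0.4},{"xyz": [0.645,-0.71,-0.157],"delta_rot": [29.6,-23.2,-73.4],"grip": 0.4},{"xyz": [0.645,-0.71,-0.157],"delta_rot": [29.6,-23.2,-73.4],"grip": 0.4},{"xyz": [0.645,-0.71,-0.157],"delta_rot": [29.6,-23.2,-73.4],"grip": 0.4},{"xyz": [0.645,-0.71,-0.157],"delta_rot": [29.6,-23.2,-73.4],"grip": 0.4},{"xyz": [0.645,-0.71,-0.157],"delta_rot": [29.6,-23.2,-73.4],"grip": 0.4},{"xyz": [0.645,-0.71,-0.157],"delta_rot": [29.6,-23.2,-73.4],"grip": 0.4},{"xyz": [0.645,-0.71,-0.157],"delta_rot": [29.6,-23.2,-73.4],"grip": 0.4}])

```text
time: 2.6
position: [607.6, 230.7, 400.2]
ee_rot: [0.679, 0.67, -0.211, -0.213]
wrist_force: [0.3, 0.5, -1.0]
grip_width: 0.602
grip_force: 0.0
```

```bash
python3 - <<'E'
from h import *
go((608,233,165),(.0116,1,0),(-.5736,.0066,-.819))
E
```

```text
pos [607.6 230.7 400.2] xyz(m) [0.0027, 0.135, 0.1926] rot [0.1, -0.0, -0.1]
```

>>> carry_out(series=[{"xyz": [0.003,0.135,0.193],"delta_rot": [0,0,0],"grip": 0.4},{"xyz": [0.003,0.135,0.193],"delta_rot": [0,0,0],"grip": 0.4},{"xyz": [0.003,0.135,0.193],"delta_rot": [0,0,0],"grip": 0.4},{"xyz": [0.003,0.135,0.193],"delta_rot": [0,0,0],"grip": 0.4},{"xyz": [0.003,0.135,0.193],"delta_rot": [0,0,0],"grip": 0.4},{"xyz": [0.003,0.135,0.193],"delta_rot": [0,0,0],"grip": 0.4}])

```text
time: 3.35
position: [608.8, 234.6, 166.3]
ee_rot: [0.679, 0.67, -0.211, -0.213]
wrist_force: [0.4, -0.1, -0.2]
grip_width: 0.598
grip_force: 0.0
```

```bash
python3 - <<'E'
from h import *
c=cap('wrist'); save(c,'w1.png'); pickle.dump(c,open('w1.pkl','wb')); print(c['s']['position'],np.array(c['mount']).round(3).tolist(),c['K'][0][0],c['k1'])
E
```

```text
[608.7562495  234.57935286 166.32583884] [[0.001, 0.958, 0.287, 72.01], [1.0, -0.0, -0.001, 0.413], [-0.0, 0.287, -0.958, -131.451], [0.0, 0.0, 0.0, 1.0]] 293.02934207296175 -0.06106733523385995
```

View pics/w1.png

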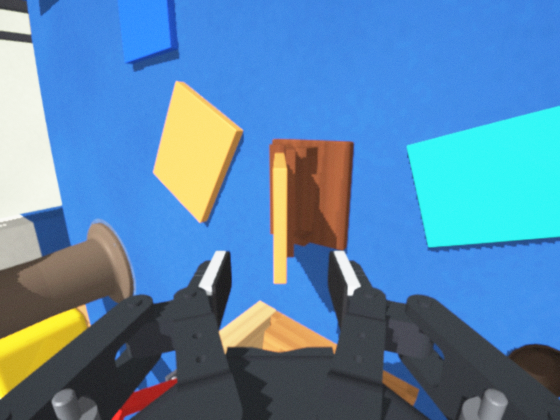

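The wrist view shows the blank's thin top edge from (279,152) to (280,283). It lies midway between the finger pads at (222,270) and (340,270), and square to them.

```bash
python3 - <<'E'
from h import *
c=pickle.load(open('w1.pkl','rb')); s=c['s']; R0=R.from_quat(s['ee_rot'])
f=c['frame'].astype(int); 
for v in (165,190,215,240,265):
    row=f[v]; hsv=cv2.cvtColor(c['frame'],cv2.COLOR_RGB2HSV)[v].astype(int)
    u=[i for i in range(262,300) if 10<hsv[i,0]<25 and hsv[i,2]>190 and hsv[i,1]>90]
    p=ondepth(c,[(u[0],v),(np.mean(u),v),(u[-1],v)]); print(v,u[0],u[-1],R0.inv().apply(p-s['position']).round(1).tolist())
p=ondepth(c,[(279,157),(280,279)]); print(R0.inv().apply(p-s['position']).round(1).tolist())
E
```

```text
165 273 285 [[28.3, -6.1, 180.1], [41.9, 0.3, 83.2], [41.8, 4.7, 84.2]]
190 272 286 [[1.0, -7.4, 180.5], [26.6, 0.3, 68.2], [26.0, 5.3, 70.9]]
215 272 286 [[-27.3, -7.5, 179.8], [7.9, 0.3, 69.4], [7.8, 5.4, 69.9]]
240 274 286 [[-12.0, -3.4, 70.7], [-12.0, 1.1, 70.5], [-11.6, 5.5, 69.7]]
265 274 285 [[-32.2, -3.5, 69.7], [-32.2, 0.7, 69.9], [-31.9, 4.9, 69.2]]
[[41.1, 0.3, 141.7], [-44.5, 1.1, 70.3]]
```

>>> carry_out(grip_force=50, series=[{"xyz": [0,0.001,0.04],"delta_rot": [0,0,0],"grip": 0.4},{"xyz": [0,0.001,0.07],"delta_rot": [0,0,0],"grip": 0.4},{"xyz": [0,0.001,0.098],"delta_rot": [0,0,0],"grip": 0.4},{"xyz": [0,0.001,0.098],"delta_rot": [0,0,0],"grip": 0.4},{"xyz": [0,0.001,0.098],"delta_rot": [0,0,0],"grip": 0.7},{"xyz": [0,0.001,0.098],"delta_rot": [0,0,0],"grip": 1},{"xyz": [0,0.001,0.098],"delta_rot": [0,0,0],"grip": 1},{"xyz": [0,0.001,0.098],"delta_rot": [0,0,0],"grip": 1},{"xyz": [0,0.001,0.098],"delta_rot": [0,0,0],"grip": 1},{"xyz": [0,0.001,0.098],"delta_rot": [0,0,0],"grip": 1}])

```text
time: 4.65
position: [553.3, 235.7, 85.8]
ee_rot: [0.678, 0.67, -0.211, -0.214]
wrist_force: [-0.3, 0.2, 5.8]
grip_width: 0.111
grip_force: 49.2
```

Plate gripped. I'll pull it up the slope, clear of the rest, and then move beside the rack for a closer look.

```bash
python3 - <<'E'
from h import *
go((555,235,360))
go((621,-95,340),(.132,.991,0),(0,0,-1))
E
```

```text
pos [553.3 235.7  85.8] xyz(m) [-0.0007, -0.1558, -0.2256] rot [0.0, 0.0, 0.0]
pos [553.3 235.7  85.8] xyz(m) [-0.3299, -0.087, -0.2493] rot [-34.9, 2.1, 6.7]
```

>>> carry_out(series=[{"xyz": [0,-0.004,-0.03],"delta_rot": [0,0,0],"grip": 1},{"xyz": [0,-0.015,-0.065],"delta_rot": [0,0,0],"grip": 1},{"xyz": [0,-0.05,-0.12],"delta_rot": [0,0,0],"grip": 1},{"xyz": [0,-0.085,-0.16],"delta_rot": [0,0,0],"grip": 1},{"xyz": [0,-0.12,-0.2],"delta_rot": [0,0,0],"grip": 1},{"xyz": [-0.001,-0.156,-0.226],"delta_rot": [0,0,0],"grip": 1},{"xyz": [-0.05,-0.155,-0.23],"delta_rot": [-9,0.5,2],"grip": 1},{"xyz": [-0.1,-0.145,-0.232],"delta_rot": [-18,1,3],"grip": 1},{"xyz": [-0.15,-0.135,-0.236],"delta_rot": [-26,1.6,5],"grip": 1},{"xyz": [-0.2,-0.12,-0.24],"delta_rot": [-34.9,2.1,6.7],"grip": 1},{"xyz": [-0.25,-0.11,-0.243],"delta_rot": [-34.9,2.1,6.7],"grip": 1},{"xyz": [-0.3,-0.095,-0.247],"delta_rot": [-34.9,2.1,6.7],"grip": 1},{"xyz": [-0.33,-0.087,-0.249],"delta_rot": [-34.9,2.1,6.7],"grip": 1},{"xyz": [-0.33,-0.087,-0.249],"delta_rot": [-34.9,2.1,6.7],"grip": 1},{"xyz": [-0.33,-0.087,-0.249],"delta_rot": [-34.9,2.1,6.7],"grip": 1},{"xyz": [-0.33,-0.087,-0.249],"delta_rot": [-34.9,2.1,6.7],"grip": 1}])

```text
time: 6.65
position: [620.0, -94.0, 337.6]
ee_rot: [0.752, 0.659, -0.001, 0.0]
wrist_force: [-0.6, 0.3, -0.9]
grip_width: 0.107
grip_force: 49.4
```

```bash
python3 - <<'E'
from h import *
c=cap('wrist'); pickle.dump(c,open('w2.pkl','wb')); print(c['s']['position'])
cv2.imwrite('pics/w2.png',cv2.resize(c['frame'],None,fx=1.4,fy=1.4,interpolation=cv2.INTER_CUBIC)[:,:,::-1])
E
```

```text
[619.97471447 -94.01255971 337.62671109]
```

View pics/w2.png

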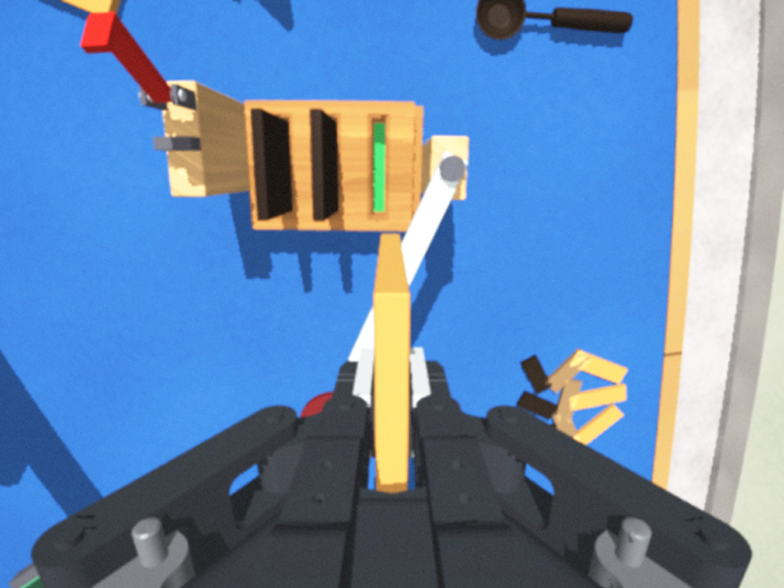

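The blank hangs straight in the grip: near top corners (374,292) and (409,292), lower end (380,235) to (400,235). The rack is seen square on, with the green liner from (379,118) to (379,213), the dark plates at (265,165) and (320,165), the pivot at (452,168), and the hook from (165,97) to (100,32).

```bash
python3 - <<'E'
from h import *
c=pickle.load(open('w2.pkl','rb')); s=c['s']; R0=R.from_quat(s['ee_rot'])
hsv=cv2.cvtColor(c['frame'],cv2.COLOR_RGB2HSV); H,S,V=[hsv[...,i].astype(int) for i in range(3)]
m=(H>45)&(H<80)&(S>80); m[200:]=0; m[:, :240]=0; m[:,300:]=0
v,u=np.nonzero(m); g=onz(c,np.c_[u,v],9); r=cv2.minAreaRect(np.float32(g[:,:2])); print('green',r,len(u))
w=lambda a,b:((a+.5)/1.4-.5,(b+.5)/1.4-.5)
for n,uv,z in (('pivot',w(452,168),145),('block tr',w(416,104),40),('tl',w(246,101),40),('bl',w(252,231),40),('br',w(412,231),40),('slot mouth L',w(370,165),40),('slot mouth R',w(387,165),40)): print(n,onz(c,w(0,0) if 0 else uv,z).round(1))
d=ondepth(c,[w(452,168),w(300,120),w(324,115),w(260,115)]); print('depth pivot, block, plates',d.round(1).tolist())
# held plate in tool coords: depth samples
for a,b in ((391,330),(391,296),(390,280),(390,255),(390,240)):
    print('plate',R0.inv().apply(ondepth(c,w(a,b))[0]-s['position']).round(1))
for a,b,z in ((374,292,-28),(409,292,-28),(380,235,82),(400,235,82)):
    dd=R0.inv().apply(rays(c,w(a,b))[0]); P=R0.inv().apply(c['P']-s['position']); print('edge tool',(P+dd*(z-P[2])/dd[2]).round(1))
E
```

```text
green ((617.2791137695312, -17.11083984375), (90.47760772705078, 10.70151138305664), 81.95249938964844) 487
pivot [[676.  -25.9 145. ]]
block tr [[661.9  37.3  40. ]]
tl [[498.3  62.9  40. ]]
bl [[477.  -62.7  40. ]]
br [[643.6 -85.   40. ]]
slot mouth L [[609.6 -13.6  40. ]]
slot mouth R [[626.5 -15.8  40. ]]
depth pivot, block, plates [[675.9, -25.9, 145.3], [547.6, 38.0, 39.8], [580.2, 30.2, 102.6], [531.4, 35.3, 118.5]]
plate [ 30.9   0.4 -27.8]
plate [ 40.2   0.4 -26.7]
plate [ 41.4   0.1 -14.6]
plate [41.4  0.  23.2]
plate [41.3 -0.1 59.4]
edge tool [ 41.7  -4.1 -28. ]
edge tool [ 41.7   5.1 -28. ]
edge tool [40.3 -5.3 82. ]
edge tool [40.3  5.1 82. ]
```

```bash
python3 - <<'E'
from h import *
go((617.6,-14.5,145),(.141,.990,0),(0,0,-1))
E
```

```text
pos [620.  -94.  337.6] xyz(m) [0.0787, -0.0127, 0.1925] rot [-0.0, 0.1, 0.6]
```

>>> carry_out(series=[{"xyz": [0.04,-0.006,0.0],"delta_rot": [0,0,0.6],"grip": 1},{"xyz": [0.079,-0.0127,0.03],"delta_rot": [0,0,0.6],"grip": 1},{"xyz": [0.079,-0.0127,0.08],"delta_rot": [0,0,0.6],"grip": 1},{"xyz": [0.079,-0.0127,0.13],"delta_rot": [0,0,0.6],"grip": 1},{"xyz": [0.079,-0.0127,0.17],"delta_rot": [0,0,0.6],"grip": 1},{"xyz": [0.079,-0.0127,0.192],"delta_rot": [0,0,0.6],"grip": 1},{"xyz": [0.079,-0.0127,0.192],"delta_rot": [0,0,0.6],"grip": 1},{"xyz": [0.079,-0.0127,0.192],"delta_rot": [0,0,0.6],"grip": 1}])

```text
time: 7.7
position: [618.7, -15.0, 146.5]
ee_rot: [0.755, 0.655, 0.0, 0.001]
wrist_force: [-0.5, -0.6, -0.3]
grip_width: 0.111
grip_force: 49.5
```

```bash
python3 - <<'E'
from h import *
go((617.6,-14.5,96),(.141,.990,0),(0,0,-1))
c=cap('wrist');s=c['s'];R0=R.from_quat(s['ee_rot']);print(s['wrist_force'])
pickle.dump(c,open('w3.pkl','wb'))
hsv=cv2.cvtColor(c['frame'],cv2.COLOR_RGB2HSV); H,S,V=[hsv[...,i].astype(int) for i in range(3)]
m=(H>45)&(H<80)&(S>80); v,u=np.nonzero(m); print('green px',len(u))
if len(u):
    g=onz(c,np.c_[u,v],9); print(R0.inv().apply(g-s['position']).min(0),R0.inv().apply(g-s['position']).max(0))
print('plate end x,y',[R0.inv().apply(ondepth(c,(279,r))[0]-s['position']).round(1).tolist() for r in (170,180,190,200)])
cv2.imwrite('pics/w3.png',cv2.resize(c['frame'][60:260,160:400],None,fx=2.5,fy=2.5)[:,:,::-1])
E
```

```text
pos [618.7 -15.  146.5] xyz(m) [0.0004, -0.0013, 0.0505] rot [0.1, 0.1, -0.0]
[-0.47025746 -0.63864154 -0.27233651]
green px 118
[ 33.60808159  -7.06761    137.46373496] [ 41.82126113   3.93722234 137.49251408]
plate end x,y [[41.5, 0.3, 63.4], [41.5, 0.3, 28.1], [41.5, 0.3, 3.3], [41.5, 0.3, -14.9]]
```

View pics/w3.png

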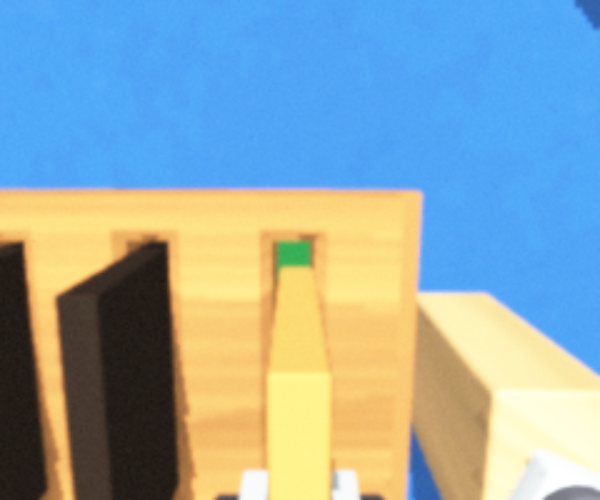

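The crop shows the plate's lower end at (295,265) over the slot. The green liner end is at (293,253), about 1.6 mm off-centre, so I'll correct that and descend.

>>> carry_out(series=[{"xyz": [0,-0.0016,0.01],"delta_rot": [0,0,0],"grip": 1},{"xyz": [0,-0.0016,0.02],"delta_rot": [0,0,0],"grip": 1},{"xyz": [0,-0.0016,0.03],"delta_rot": [0,0,0],"grip": 1},{"xyz": [0,-0.0016,0.04],"delta_rot": [0,0,0],"grip": 1},{"xyz": [0,-0.0016,0.048],"delta_rot": [0,0,0],"grip": 1},{"xyz": [0,-0.0016,0.048],"delta_rot": [0,0,0],"grip": 1}])

```text
time: 8.5
position: [615.7, -15.3, 96.1]
ee_rot: [0.756, 0.655, -0.001, -0.0]
wrist_force: [0.3, 0.1, -0.9]
grip_width: 0.11
grip_force: 49.5
```

>>> carry_out(series=[{"xyz": [0,0.0003,0.003],"delta_rot": [0,0,0],"grip": 1},{"xyz": [0,0.0003,0.005],"delta_rot": [0,0,0],"grip": 1},{"xyz": [0,0.0003,0.005],"delta_rot": [0,0,0],"grip": 1}])

```text
time: 8.88
position: [616.2, -15.3, 92.0]
ee_rot: [0.756, 0.655, -0.001, 0.0]
wrist_force: [0.9, -0.5, -0.9]
grip_width: 0.109
grip_force: 49.4
```

Still no floor contact, so I'll go down a little more and then open slightly.

>>> carry_out(series=[{"xyz": [0,0,0.0015],"delta_rot": [0,0,0],"grip": 1},{"xyz": [0,0,0.003],"delta_rot": [0,0,0],"grip": 1},{"xyz": [0,0,0.003],"delta_rot": [0,0,0],"grip": 1}])

```text
time: 9.25
position: [616.5, -15.3, 90.0]
ee_rot: [0.756, 0.655, -0.001, 0.0]
wrist_force: [-2.5, -0.3, 5.3]
grip_width: 0.111
grip_force: 50.3
```

>>> carry_out(series=[{"xyz": [0,0,0.001],"delta_rot": [0,0,0],"grip": 0.72},{"xyz": [0,0,0.001],"delta_rot": [0,0,0],"grip": 0.72},{"xyz": [0,0,0.001],"delta_rot": [0,0,0],"grip": 0.72},{"xyz": [0,0,-0.02],"delta_rot": [0,0,0],"grip": 0.72},{"xyz": [0,0,-0.06],"delta_rot": [0,0,0],"grip": 0.72},{"xyz": [0,0,-0.11],"delta_rot": [0,0,0],"grip": 0.72},{"xyz": [0,0,-0.17],"delta_rot": [0,0,0],"grip": 0.6},{"xyz": [0,0,-0.2],"delta_rot": [0,0,0],"grip": 0.6},{"xyz": [0,0,-0.2],"delta_rot": [0,0,0],"grip": 0.6}])

```text
time: 10.38
position: [619.8, -15.4, 295.2]
ee_rot: [0.756, 0.655, 0.003, 0.005]
wrist_force: [-0.1, 1.0, 0.2]
grip_width: 0.4
grip_force: 0.0
```

```bash
python3 - <<'E'
from h import *
c=cap('wrist');t=cap('top');s=c['s']
# top-edge of the three plates, height and place, from wrist depth
X=cloud(c); hsv=cv2.cvtColor(c['frame'],cv2.COLOR_RGB2HSV); H,S,V=[hsv[...,i].astype(int) for i in range(3)]
m=(X[...,2]>108)&(X[...,2]<122)&(H>10)&(H<25)&(S>90)&(abs(X[...,0]-617)<15)&(abs(X[...,1]+17)<60)
p=X[m]; print('blank top',len(p),p.mean(0),np.percentile(p[:,2],[10,50,90]) if len(p) else '',cv2.minAreaRect(np.float32(p[:,:2])) if len(p) else '')
w=(X[...,2]>134)&(X[...,2]<150)&(S<60)&(V>120); 
v,u=np.nonzero(t['frame'][145:200,300:390].max(2)<50); print('dark in bar roi',np.c_[u+300,v+145].mean(0) if len(u) else 0,len(u))
cv2.imwrite('pics/w4.png',np.hstack([cv2.resize(c['frame'],(400,300)),cv2.resize(t['frame'][140:260,240:400],(400,300))])[:,:,::-1])
E
```

```text
blank top 252 [618.28225612 -18.869156   117.14472656] [116.40062623 117.35306626 118.16378068] ((616.8033447265625, -19.09001922607422), (88.8697738647461, 9.499552726745605), 81.87316131591797)
dark in bar roi 0 0
```

View pics/w4.png

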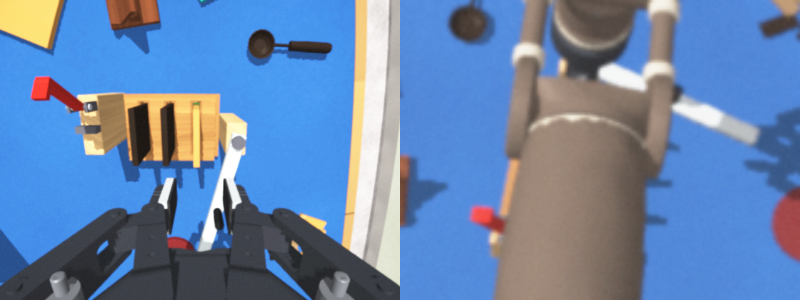

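The left view shows the blank seated: its top is at 117–118 mm, level with the dark plates (yellow edge at about (197,130)). The bar runs from the pivot (238,143) to the lower left, with the pin at (218,215). Next is the pin.

```bash
python3 - <<'E'
from h import *
go((615,-122.5,225),(.533,.846,0),(0,0,-1))
E
```

```text
pos [616.8 -15.1 289.8] xyz(m) [-0.1064, 0.0134, 0.0649] rot [0.1, 0.1, 24.0]
```

>>> carry_out(grip_force=30, series=[{"xyz": [-0.05,0.006,0.02],"delta_rot": [0,0,8],"grip": 0.6},{"xyz": [-0.106,0.013,0.04],"delta_rot": [0,0,16],"grip": 0.6},{"xyz": [-0.106,0.013,0.065],"delta_rot": [0,0,24],"grip": 0.6},{"xyz": [-0.106,0.013,0.065],"delta_rot": [0,0,24],"grip": 0.6},{"xyz": [-0.106,0.013,0.065],"delta_rot": [0,0,24],"grip": 0.6},{"xyz": [-0.106,0.013,0.065],"delta_rot": [0,0,24],"grip": 0.6}])

```text
time: 11.22
position: [615.1, -121.3, 225.4]
ee_rot: [0.875, 0.484, 0.0, 0.001]
wrist_force: [0.6, -0.0, -0.0]
grip_width: 0.399
grip_force: 0.0
```

```bash
python3 - <<'E'
from h import *
c=cap('wrist');s=c['s'];R0=R.from_quat(s['ee_rot']);X=cloud(c)
L=R0.inv().apply((X-s['position']).reshape(-1,3)).reshape(X.shape)
pin=(abs(L[...,0])<25)&(abs(L[...,1])<14)&(X[...,2]>160)&(X[...,2]<190)
print(s['position'],pin.sum(),L[pin].mean(0),X[pin].mean(0), cv2.minAreaRect(np.float32(L[pin][:,:2])) if pin.sum() else '')
w=(X[...,2]>130)&(X[...,2]<148)&(c['frame'].min(2)>140)&(abs(L[...,0]-40)<70)&(abs(L[...,1])<25)
print('bar',w.sum(),cv2.fitLine(np.float32(L[w][:,:2]),cv2.DIST_L2,0,.01,.01).ravel() if w.sum() else '')
go((615,-122.5,158),(.533,.846,0),(0,0,-1))
cv2.imwrite('pics/w5.png',c['frame'][:,:,::-1])
E
```

```text
[ 615.08876413 -121.30487552  225.38008115] 0 [nan nan nan] [nan nan nan] 
bar 4215 [ 0.9893901  -0.14528337 58.145203   10.341477  ]
pos [ 615.1 -121.3  225.5] xyz(m) [-0.001, 0.0004, 0.0675] rot [0.1, 0.1, 0.2]<stdin>:5: RuntimeWarning: Mean of empty slice.
  ret = um.true_divide(
```

```bash
python3 - <<'E'
from h import *
c=cap('wrist');s=c['s'];R0=R.from_quat(s['ee_rot']);X=cloud(c)
L=R0.inv().apply((X-s['position']).reshape(-1,3)).reshape(X.shape)
near=(abs(L[...,0])<60)&(abs(L[...,1])<40)&(X[...,2]>100)&(X[...,2]<195)
dark=near&(c['frame'].max(2)<70)
v,u=np.nonzero(dark); print(len(u))
n,l,st,ce=cv2.connectedComponentsWithStats(dark.astype(np.uint8))
for k in range(1,n):
    if st[k,4]>20: print(st[k],L[l==k].min(0).round(1),L[l==k].max(0).round(1),X[l==k][:,2].max())
hsv=cv2.cvtColor(c['frame'],cv2.COLOR_RGB2HSV)
w=(X[...,2]>133)&(X[...,2]<145)&(hsv[...,1]<40)&(hsv[...,2]>150)&(abs(L[...,1])<40)
for x in range(-20,110,15):
    q=w&(abs(L[...,0]-x)<4); print(x,q.sum(),np.percentile(L[q][:,1],[3,97]).round(1) if q.sum()>5 else '')
E
```

```text
493
[299 213  21  33 493] [-5.1 14.7 44.1] [ 7.5 26.8 79.8] 181.46653214596063
-20 86 [15.1 33.7]
-5 47 [12.5 31.5]
10 262 [10.  28.5]
25 264 [ 7.5 26.4]
40 286 [ 5.1 23.7]
55 302 [ 2.1 21. ]
70 305 [-0.8 17.9]
85 321 [-3.6 15.5]
100 353 [-6.3 13.1]
```

```bash
python3 - <<'E'
from h import *
go((632.7,-132.3,158),(.378,.926,0),(0,0,-1))
E
```

```text
pos [ 615.  -121.4  225.5] xyz(m) [0.0002, 0.0206, 0.0675] rot [0.1, 0.1, -9.9]
```

>>> carry_out(grip_force=30, series=[{"xyz": [0,0.0206,0],"delta_rot": [0,0,-9.9],"grip": 0.6},{"xyz": [0,0.0206,0],"delta_rot": [0,0,-9.9],"grip": 0.6},{"xyz": [0,0.0206,0.03],"delta_rot": [0,0,-9.9],"grip": 0.6},{"xyz": [0,0.0206,0.0675],"delta_rot": [0,0,-9.9],"grip": 0.6},{"xyz": [0,0.0206,0.0675],"delta_rot": [0,0,-9.9],"grip": 0.6},{"xyz": [0,0.0206,0.0675],"delta_rot": [0,0,-9.9],"grip": 1},{"xyz": [0,0.0206,0.0675],"delta_rot": [0,0,-9.9],"grip": 1},{"xyz": [0,0.0206,0.0675],"delta_rot": [0,0,-9.9],"grip": 1},{"xyz": [0,0.0206,0.0675],"delta_rot": [0,0,-9.9],"grip": 1}])

```text
time: 12.45
position: [632.7, -133.1, 158.5]
ee_rot: [0.83, 0.557, 0.0, 0.001]
wrist_force: [-1.1, 1.1, 3.0]
grip_width: 0.153
grip_force: 30.7
```

>>> carry_out(series=[{"xyz": [0.0011,-0.016,0],"delta_rot": [0,0,8],"grip": 1},{"xyz": [0.0045,-0.0317,0],"delta_rot": [0,0,16],"grip": 1},{"xyz": [0.0099,-0.0468,0],"delta_rot": [0,0,24],"grip": 1},{"xyz": [0.0175,-0.0609,0],"delta_rot": [0,0,32],"grip": 1},{"xyz": [0.0269,-0.0739,0],"delta_rot": [0,0,40],"grip": 1},{"xyz": [0.038,-0.0855,0],"delta_rot": [0,0,48],"grip": 1},{"xyz": [0.0507,-0.0953,0],"delta_rot": [0,0,56],"grip": 1},{"xyz": [0.0646,-0.1034,0],"delta_rot": [0,0,64],"grip": 1},{"xyz": [0.0795,-0.1094,0],"delta_rot": [0,0,72],"grip": 1},{"xyz": [0.0795,-0.1094,0],"delta_rot": [0,0,72],"grip": 1},{"xyz": [0.0795,-0.1094,0],"delta_rot": [0,0,72],"grip": 1}])

```text
time: 13.82
position: [559.8, -17.5, 158.4]
ee_rot: [0.999, -0.037, -0.001, 0.001]
wrist_force: [-5.4, 1.5, 8.1]
grip_width: 0.158
grip_force: 31.4
```

>>> carry_out(series=[{"xyz": [0.0001,-0.004,0],"delta_rot": [0,0,2],"grip": 1},{"xyz": [0.0003,-0.008,0],"delta_rot": [0,0,4],"grip": 1},{"xyz": [0.0003,-0.009,0],"delta_rot": [0,0,4],"grip": 1},{"xyz": [0.0003,-0.009,0],"delta_rot": [0,0,4],"grip": 1}])

```text
time: 14.32
position: [560.7, -8.8, 158.4]
ee_rot: [0.997, -0.072, -0.001, 0.001]
wrist_force: [-6.4, 0.5, 8.7]
grip_width: 0.153
grip_force: 31.4
```

>>> carry_out(series=[{"xyz": [0,-0.002,0],"delta_rot": [0,0,0],"grip": 1},{"xyz": [0,-0.003,0],"delta_rot": [0,0,0],"grip": 1},{"xyz": [0,-0.003,0],"delta_rot": [0,0,0],"grip": 1}])

```text
time: 14.7
position: [560.8, -7.7, 158.4]
ee_rot: [0.997, -0.072, -0.002, 0.002]
wrist_force: [-7.2, -4.6, 9.2]
grip_width: 0.149
grip_force: 31.6
```

>>> carry_out(series=[{"xyz": [0,-0.002,0],"delta_rot": [0,0,0],"grip": 1},{"xyz": [0,-0.004,0],"delta_rot": [0,0,0],"grip": 1},{"xyz": [0,-0.004,0],"delta_rot": [0,0,0],"grip": 1}])

```text
time: 15.08
position: [560.9, -7.6, 158.4]
ee_rot: [0.997, -0.071, -0.002, 0.006]
wrist_force: [-7.7, -14.8, 10.1]
grip_width: 0.156
grip_force: 32.5
```

>>> carry_out(series=[{"xyz": [0,0.003,0],"delta_rot": [0,0,0],"grip": 0.6},{"xyz": [0,0.005,0],"delta_rot": [0,0,0],"grip": 0.6},{"xyz": [0,0.005,0],"delta_rot": [0,0,0],"grip": 0.6},{"xyz": [0,0.005,-0.03],"delta_rot": [0,0,0],"grip": 0.6},{"xyz": [0,0.005,-0.08],"delta_rot": [0,0,0],"grip": 0.6},{"xyz": [0,0.005,-0.14],"delta_rot": [0,0,0],"grip": 1},{"xyz": [0,0.005,-0.18],"delta_rot": [0,0,0],"grip": 1},{"xyz": [0,0.005,-0.18],"delta_rot": [0,0,0],"grip": 1},{"xyz": [0,0.005,-0.18],"delta_rot": [0,0,0],"grip": 1}])

```text
time: 16.2
position: [561.4, -6.3, 335.6]
ee_rot: [0.997, -0.072, -0.001, 0.001]
wrist_force: [-0.1, -0.1, -0.6]
grip_width: -0.001
grip_force: 0.0
```

```bash
python3 - <<'E'
from h import *
c=cap('side'); pickle.dump(c,open('side2.pkl','wb')); w=cap('wrist'); pickle.dump(w,open('w6.pkl','wb')); print(w['s']['position'])
a=cv2.resize(c['frame'][165:305,195:335],(400,400),interpolation=cv2.INTER_CUBIC)
b=cv2.resize(w['frame'],(400,300)); b=np.vstack([b,np.zeros((100,400,3),np.uint8)])
cv2.imwrite('pics/w6.png',np.hstack([a,b])[:,:,::-1])
# red pixels in both; bar yaw from wrist
for n,k in (('side',c),('wrist',w)):
    h=cv2.cvtColor(k['frame'],cv2.COLOR_RGB2HSV).astype(int); m=((h[...,0]<6)|(h[...,0]>174))&(h[...,1]>170)&(h[...,2]>130)
    nn,l,st,ce=cv2.connectedComponentsWithStats(m.astype(np.uint8))
    for i in range(1,nn):
        if st[i,4]>15: p=cloud(k)[l==i]; print(n,st[i],ce[i].round(),np.percentile(p,[5,50,95],axis=0).round(1).tolist())
X=cloud(w); h=cv2.cvtColor(w['frame'],cv2.COLOR_RGB2HSV); m=(X[...,2]>134)&(X[...,2]<146)&(h[...,1]<40)&(h[...,2]>150)&(abs(X[...,1])<60)
print('bar',m.sum(),cv2.minAreaRect(np.float32(X[m][:,:2])))
E
```

```text
[560.95155911  -6.36856701 334.67698891]
side [294 185   7   7  28] [297. 188.] [[469.2, 73.4, 211.0], [476.2, 84.1, 217.3], [482.2, 93.7, 222.0]]
wrist [451 157  58  41 918] [481. 176.] [[478.8, -367.2, 10.3], [509.4, -334.5, 11.9], [535.9, -287.6, 14.5]]
wrist [201 267  42  24 434] [225. 279.] [[466.5, 52.7, 152.3], [476.1, 65.6, 176.0], [481.3, 78.8, 199.1]]
bar 2863 ((587.0081176757812, -13.20285415649414), (19.690505981445312, 199.52772521972656), 81.40603637695312)
```

View pics/w6.png

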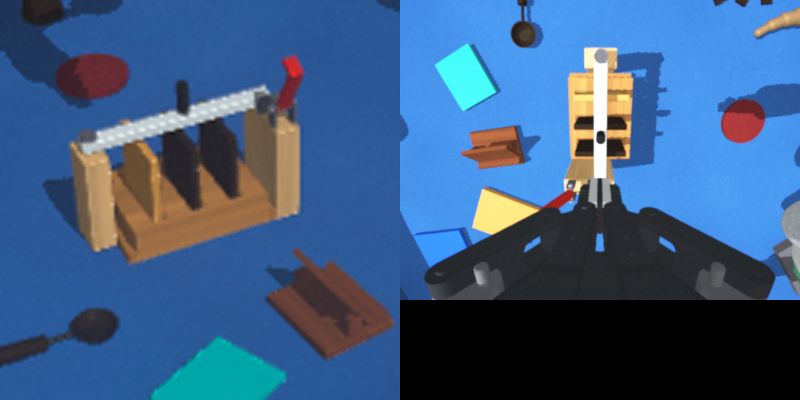

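The left view shows the bar lying over all three plates against the catch, and the red hook still up at (290,82). The right view shows the bar running straight along the rack, with the wheel and spoon where they were. Now the hook: move to its +y side with the fingers shut.

```bash
python3 - <<'E'
from h import *
go((481,118.8,204),(.9893,-.146,0),(0,0,-1))
E
```

```text
pos [560.8  -6.4 334.2] xyz(m) [-0.0964, -0.1127, 0.1305] rot [0.1, 0.3, 0.1]
```

>>> carry_out(series=[{"xyz": [-0.05,-0.06,0],"delta_rot": [0,0,0],"grip": 1},{"xyz": [-0.0965,-0.113,0],"delta_rot": [0,0,0],"grip": 1},{"xyz": [-0.0965,-0.113,0.01],"delta_rot": [0,0,0],"grip": 1},{"xyz": [-0.0965,-0.113,0.06],"delta_rot": [0,0,0],"grip": 1},{"xyz": [-0.0965,-0.113,0.11],"delta_rot": [0,0,0],"grip": 1},{"xyz": [-0.0965,-0.113,0.1305],"delta_rot": [0,0,0],"grip": 1},{"xyz": [-0.0965,-0.113,0.1305],"delta_rot": [0,0,0],"grip": 1},{"xyz": [-0.0965,-0.113,0.1305],"delta_rot": [0,0,0],"grip": 1}])

```text
time: 17.3
position: [482.9, 118.9, 206.2]
ee_rot: [0.997, -0.072, -0.0, 0.001]
wrist_force: [0.3, -0.0, -0.6]
grip_width: 0.001
grip_force: 0.0
```

>>> carry_out(series=[{"xyz": [-0.002,0.025,0.001],"delta_rot": [0,0,0],"grip": 1},{"xyz": [-0.002,0.036,-0.001],"delta_rot": [0,0,0],"grip": 1},{"xyz": [-0.002,0.046,-0.001],"delta_rot": [0,0,0],"grip": 1},{"xyz": [-0.002,0.059,-0.002],"delta_rot": [0,0,0],"grip": 1},{"xyz": [-0.002,0.0715,0.002],"delta_rot": [0,0,0],"grip": 1},{"xyz": [-0.002,0.0715,0.002],"delta_rot": [0,0,0],"grip": 1}])

```text
time: 18.05
position: [469.7, 47.3, 203.5]
ee_rot: [0.997, -0.073, -0.001, 0.001]
wrist_force: [-0.9, -0.1, 0.1]
grip_width: 0.005
grip_force: 0.0
```

```bash
python3 - <<'E'
from h import *
k=cap('side'); h=cv2.cvtColor(k['frame'],cv2.COLOR_RGB2HSV).astype(int); m=((h[...,0]<6)|(h[...,0]>174))&(h[...,1]>150)&(h[...,2]>100); m[:,:262]=0
v,u=np.nonzero(m); p=cloud(k)[m]; print(len(u),u.min(),u.max(),v.min(),v.max(),np.percentile(p,[5,50,95],axis=0).round(1).tolist())
p=p[abs(p[:,0]-470)<30]; print(p[:,1].min(),p[:,1].max(),p[:,2].min(),p[:,2].max())
E
```

```text
88 290 488 29 202 [[-780.9, -224.8, 154.7], [466.4, 46.8, 178.3], [476.0, 59.2, 440.4]]
39.3332056575905 66.69578122411895 150.03484692419931 184.7176725907501
```

>>> carry_out(series=[{"xyz": [0,0.005,0.003],"delta_rot": [0,0,0],"grip": 1},{"xyz": [0,0.01,0.0065],"delta_rot": [0,0,0],"grip": 1},{"xyz": [0,0.015,0.011],"delta_rot": [0,0,0],"grip": 1},{"xyz": [0,0.019,0.016],"delta_rot": [0,0,0],"grip": 1},{"xyz": [0,0.022,0.022],"delta_rot": [0,0,0],"grip": 1},{"xyz": [0,0.025,0.0275],"delta_rot": [0,0,0],"grip": 1},{"xyz": [0,0.028,0.034],"delta_rot": [0,0,0],"grip": 1},{"xyz": [0,0.03,0.038],"delta_rot": [0,0,0],"grip": 1},{"xyz": [0,0.03,0.038],"delta_rot": [0,0,0],"grip": 1}])

```text
time: 19.23
position: [465.5, 18.4, 165.6]
ee_rot: [0.997, -0.072, -0.001, 0.001]
wrist_force: [-0.5, -0.1, 0.3]
grip_width: -0.0
grip_force: 0.0
```

>>> carry_out(series=[{"xyz": [0,0.008,0.002],"delta_rot": [0,0,0],"grip": 1},{"xyz": [0,0.012,0.004],"delta_rot": [0,0,0],"grip": 1},{"xyz": [0,0.012,0.0055],"delta_rot": [0,0,0],"grip": 1},{"xyz": [0,0.012,0.0055],"delta_rot": [0,0,0],"grip": 1}])

```text
time: 19.73
position: [464.7, 7.3, 162.7]
ee_rot: [0.997, -0.073, -0.0, -0.0]
wrist_force: [-4.2, 3.3, 12.4]
grip_width: 0.005
grip_force: 5.9
```

>>> carry_out(series=[{"xyz": [0,0,0.002],"delta_rot": [0,0,0],"grip": 1},{"xyz": [0,0,0.002],"delta_rot": [0,0,0],"grip": 1},{"xyz": [0,0,-0.01],"delta_rot": [0,0,0],"grip": 1},{"xyz": [0,0,-0.06],"delta_rot": [0,0,0],"grip": 1},{"xyz": [0,0,-0.12],"delta_rot": [0,0,0],"grip": 1},{"xyz": [-0.06,0,-0.18],"delta_rot": [0,0,0],"grip": 1},{"xyz": [-0.12,0,-0.2],"delta_rot": [0,0,0],"grip": 1},{"xyz": [-0.12,0,-0.2],"delta_rot": [0,0,0],"grip": 1},{"xyz": [-0.12,0,-0.2],"delta_rot": [0,0,0],"grip": 1}])

```text
time: 20.85
position: [345.4, 24.1, 361.8]
ee_rot: [0.997, -0.072, 0.002, 0.001]
wrist_force: [-0.5, -0.1, -1.0]
grip_width: -0.001
grip_force: 0.0
```

```bash
python3 - <<'E'
from h import *
c=cap('side'); w=cap('wrist'); print(w['s']['position'])
a=cv2.resize(c['frame'][165:305,195:335],(400,400),interpolation=cv2.INTER_CUBIC)
b=cv2.resize(w['frame'][60:340,150:430],(400,400))
cv2.imwrite('pics/fin.png',np.hstack([a,b])[:,:,::-1])
for n,k in (('side',c),('wrist',w)):
    X=cloud(k); h=cv2.cvtColor(k['frame'],cv2.COLOR_RGB2HSV).astype(int); m=((h[...,0]<6)|(h[...,0]>174))&(h[...,1]>150)&(h[...,2]>100)&(abs(X[...,0]-468)<40)&(abs(X[...,1]-20)<80)
    p=X[m]; print(n,len(p)); 
    if len(p)>10: print(np.percentile(p,[3,50,97],axis=0).round(1).tolist(), 'z vs y slope',np.polyfit(p[:,1],p[:,2],1).round(3))
X=cloud(w); h=cv2.cvtColor(w['frame'],cv2.COLOR_RGB2HSV); m=(X[...,2]>134)&(X[...,2]<146)&(h[...,1]<40)&(h[...,2]>150)&(abs(X[...,1])<60)
print('bar',cv2.minAreaRect(np.float32(X[m][:,:2])))
E
```

```text
[345.81943976  24.0342557  361.04792252]
side 57
[[457.6, -8.5, 149.5], [466.2, 22.1, 153.2], [475.3, 55.0, 157.1]] z vs y slope [3.00000e-02 1.52505e+02]
wrist 993
[[454.3, -13.7, 150.0], [464.3, 20.8, 151.6], [474.3, 54.2, 153.1]] z vs y slope [-1.00000e-03  1.51612e+02]
bar ((492.11920166015625, 13.462417602539062), (54.93423080444336, 117.17514038085938), 50.44823455810547)
```

View pics/fin.png

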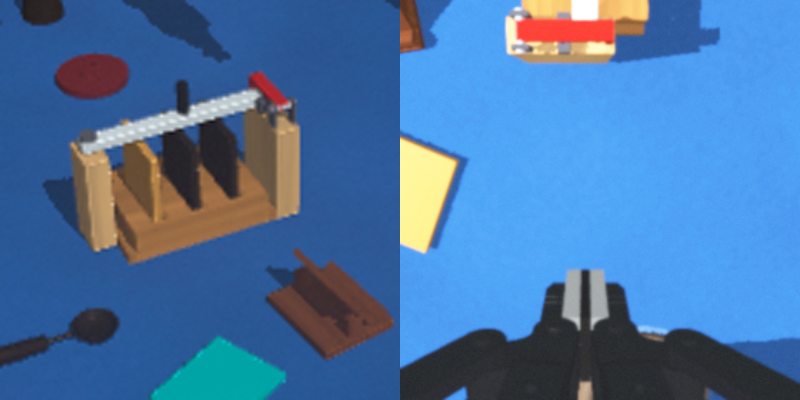

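The red hook now lies flat across the bar's end, at (268,88) on the left and (565,30) on the right, with slope −0.001 and its top at 151.6 mm. All three plates are seated under the bar and the robot is clear, so I'm handing in.

```bash
python3 -c "
from station import close_job
print(close_job())"
```

```text
the job is handed in; nothing more can be done
None
```

The job is handed in at about 21 s: the horn plate stands fully down in the empty slot, the bar is closed against its stop, and the hook lies flat over its end; my gripper also nudged the bar about 10° further open while seating the plate, before I closed it.

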